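# Seat a heat-sink base plate in its clamping fixture

## Task

Pick up the heavy finned heat-sink plate by its handle and fit it into the clamping fixture on the bench: hold it tilted by about 15 degrees, rest one long edge on the bench tucked in under the fixture's overhanging steel lip, and only then pivot the plate gently down, without letting it fall, until it lies flat on the bench inside the fixture's frame. Then swing the fixture's clamp arm over the plate all the way to its stop and let go. Leave the other things on the bench where they are.

Things in the scene. Friction and masses are not known exactly. Their poses are not given: they have to be found in the camera images.
- plate_handle (a point): Centre of the handle bar of the loose aluminium heat-sink plate (about 0.6 kg, balanced; 120 (x) x 150 (y) x 10 mm thick, the same either way round), over the plate's middle, 39 mm above its underside. z: up out of the plate; y: along the handle and the long edges. Bar: 90 mm long (y), 12 mm thick (x), 28 to 50 mm above the underside, on a leg at each end. Starts lying flat on the bench.
- plate_edge_a (a point): Middle of the plate's lower long edge on its -x side (60 mm from the middle, level with the underside). Axes as plate_handle. The plate's fins stand 12 mm high on it, near its two short sides only: 54 to 72 mm from the middle along y, within 36 mm of it along x.
- plate_edge_b (a point): Middle of the plate's lower long edge on its +x side (60 mm from the middle, level with the underside). Axes as plate_handle.
- jig: The fixed grey clamping fixture: a low rectangular frame without a floor. Origin: middle of its opening at bench height; z up. Opening: x -63 to +63, y -87 to +87 mm. On the -x side a 21 mm high rail with the lip; the other sides are bars 10 mm high, 10 to 12 mm wide; the clamp is outside the +x side. The plate goes in with its handle along the fixture's y, either way round.
- jig_lip (a point): Middle of the lower front edge of the fixture's steel lip, 17 mm above the bench at x = -52 mm of the fixture. The lip is 4 mm thick, 150 mm long (y) and overhangs the opening by 11 mm; behind it the rail's upright face is at x = -63. Axes as the fixture.
- clamp (a joint): Angle (rad) of the flat steel clamp arm about its vertical axis. 0: closed, at its stop, pointing to the fixture's -x over the plate's edge; grows as the arm opens toward the fixture's +y (1.57: along +y). Range 0 to 1.8; starts open, 1.45 to 1.75; stays where left (friction 0.05 Nm). Arm: 16 mm wide, 8 mm thick, 70 mm long from the axis, its underside 12 mm above the bench.
- clamp_axis (a point): Point on the clamp arm's vertical axis, at x = 105, y = 0 mm of the fixture, 12 mm above the bench. A round head of 20 mm diameter on the axis reaches 32 mm above the bench. Axes as the fixture.
- clamp_pin (a point): The upright round black pin on the clamp arm, 16 mm diameter, 58 mm from the arm's axis, free from 20 to 56 mm above the bench; this point is on its centreline 42 mm above the bench. Its axes turn with the arm.
- meter: Bystander: multimeter, 150 x 75 x 40 mm, lying on the bench. Origin at the centre of its underside.
- board: Bystander: green circuit board, 90 x 62 x 17 mm, lying on the bench. Origin at the centre of its underside.
- jar: Bystander: small capped jar, 52 mm diameter, 62 mm high. Origin at the centre of its underside.
- driver: Bystander: screwdriver with a red handle, lying on the bench.
Not all that is in view belongs to the job. Of the things shaped like the part that bears plate_handle, the aluminium one is meant.

How it is judged:
By the outcome, as a careful person would: the job done as asked, in the order asked, and still so for the second after the job is handed in, with the robot touching nothing.
It also fails if it takes over 67 s, if anything falls off the work surface, if the arm or the gripper's body presses on something with over 40 N, if the wrist force passes 120 N, or if a joint passes its speed limit or range.

## Robot

A 6-joint arm with a two-finger parallel gripper is mounted at the origin on the work surface. World frame = base frame: x ahead of the robot, y to its left, z up, the work surface at z = 0. Lengths are in mm, angles in rad, forces in N, time in s.
With the tool pointing down it reaches from about 325 to 875 mm from the base axis. Payload 4.4 kg.
Tool frame: the origin (TCP) lies on the centre line of the jaws, within the pads' length; the fingertips stand ahead of it and the grasp point (between the pads) lies 6 mm ahead of it (ctrl.tcp_to_tips is the z of the fingertips in the tool frame, in mm); z points along the fingers, y is the line along which they close (so a half turn about z gives the same grasp; the last joint's range is limited). The gripper opens to 85 mm and grips with 20 to 120 N. Pads are 22 mm wide; open, the fingers measure 114 mm over their backs; the gripper's body (76 mm by 85 mm) begins 54 mm behind the grasp point. The pads swing forward as they close: fully open they stand 13 mm farther back than shut.
Start: joints at [-1.256, 0.207, 1.542, -0, 1.393, -0.15], TCP at [258.243, -513.749, 256.282] pointing down, gripper open.
Joint ranges: [-2.73, 2.73], [-0.86, 2.22], [0.23, 2.46], [-1.11, 4.25], [0.08, 2.63], [-2.82, 2.82]. Speed limits (rad/s): [2.79, 2.79, 3.14, 3.14, 3.14, 3.14].

## Interface

Orientations are given as a 3x3 rotation matrix whose columns are the frame's x, y, z axes.
In Python, from plant import ctrl, sensors, optics gives the robot as it stands. Calls block until the motion is done:
- ctrl.move_ptp(position, orientation): joint-space move of the TCP to a pose.
- ctrl.move_l(position, rot=None, vel=150, threshold=None): straight line of the TCP; rot=None keeps the orientation; vel is the mean speed in mm/s. With threshold (N) it stops when the force on the tool has changed by that much, and returns True; else False.
- ctrl.set_joints(angles): joint-space move.
- ctrl.gripper_to(opening, force=None): finger opening in mm; force is the grip in N (None keeps the last); returns when the fingers have stopped.
- ctrl.hold(seconds).
- ctrl.solve_ik(position, orientation): joint angles nearest the present ones, or None.
- sensors.read_state(): the state.
- optics.grab_frame(name): name is "scene" or "side" or "wrist"; returns (picture, depth): 400x640x3 uint8, red, green, blue; 400x640 float32, mm along the optical axis (not along the pixel's ray), 0 where there is no reading.
- optics.camera_params(name): a dict with "mtx" (3x3 intrinsics, pixels), "R" (3x3) and "t" (3): a world point X has camera coordinates R X + t; the wrist camera has in their place "T_tool_cam" (4x4, takes a point from camera to tool coordinates, whose origin is the TCP and whose axes are the flange's). Camera axes: x right, y down, z forward; pixel columns grow to the right and rows downward; lengths in mm; the calibration is good to about 2 mm. The wrist camera is an equidistant fisheye: a pixel r from the principal point sees the ray r / f radians off the axis. A picture is of the moment at which its call begins: read the wrist's pose just before it. camera_params takes no time and is no camera call.
A pose or a line that the arm cannot do raises ctrl.MotionError and nothing moves.
- ctrl.finish_job(): hands the job in; it is judged then, once.
The state is a dict: "t": time; "q": joint angles; "qvel": joint speeds; "tau": joint torques, N m; "eef_pos": TCP position; "eef_rot": TCP orientation; "force": force on the tool from outside, world axes, zero at the start; "wrist_torque": the same for the moment, N m; "grip_width": finger opening in mm; "grasp_force": force on a finger pad.
Only numpy, scipy, OpenCV 4.12 (cv2) and the standard library are available. Lean on these libraries where they do the work, as an engineer would, in place of code of your own. Each camera call takes 0.05 s, during which the arm holds its last target. There are 200 camera calls.

## Working session

There is one attempt and no reset: what is moved stays moved. The work goes in short steps, each a Python script; the robot and the scene stay as the last script left them, time stands still between calls to the robot, and variables do not carry over. Pictures are saved under pics/ and viewed, at most 10 in all, crops included, and the job is handed in when it is done.

```bash
mkdir -p pics; ls; python3 - <<'E'
from plant import ctrl,sensors,optics
import cv2,numpy as np
for n in("scene","side"):
    p,d=optics.grab_frame(n); cv2.imwrite(f"pics/{n}0.png",p[:,:,::-1]); np.save(f"{n}_d.npy",d)
    c=optics.camera_params(n); print(n,c["mtx"].tolist(),(-c["R"].T@c["t"]).round(),c["R"].round(2).tolist())
print(ctrl.tcp_to_tips, sensors.read_state())
E
```

```text
pics
scene [[374.22869602010735, 0.0, 315.30433577355853], [0.0, 374.22869602010735, 200.71680555075497], [0.0, 0.0, 1.0]] [1245.  694.  815.] [[-0.69, 0.72, -0.02], [0.45, 0.4, -0.8], [-0.57, -0.56, -0.6]]
side [[423.87047430716984, 0.0, 321.5735244907731], [0.0, 423.87047430716984, 198.9080219944832], [0.0, 0.0, 1.0]] [301. 655. 911.] [[-0.95, -0.32, -0.0], [-0.25, 0.74, -0.63], [0.2, -0.6, -0.78]]
25.0 {'t': 0.1, 'q': array([-1.25544524e+00,  2.07399091e-01,  1.54284748e+00, -1.00062109e-05,
        1.39351160e+00, -1.50491134e-01]), 'qvel': array([ 0.00069198, -0.00334804, -0.0032464 ,  0.0013459 , -0.0023413 ,
       -0.00224484]), 'tau': array([-5.55184088e-04, -3.84089899e+01, -2.92549002e+01, -2.45579859e-04,
        4.81719762e-03, -1.60457802e-05]), 'eef_pos': array([ 258.06319391, -513.10718397,  255.18805761]), 'eef_rot': array([[ 8.93442885e-01,  4.49176298e-01, -6.80997435e-04],
       [ 4.49176704e-01, -8.93440576e-01,  2.05566937e-03],
       [ 3.14927216e-04, -2.14251135e-03, -9.99997655e-01]]), 'force': array([-0.77096923, -0.44198398,  0.31374804]), 'wrist_torque': array([-0.0247498 , -0.02922404, -0.02873976]), 'grasp_force': 0.0, 'grip_width': 85.23103739730773}
```

View pics/scene0.png

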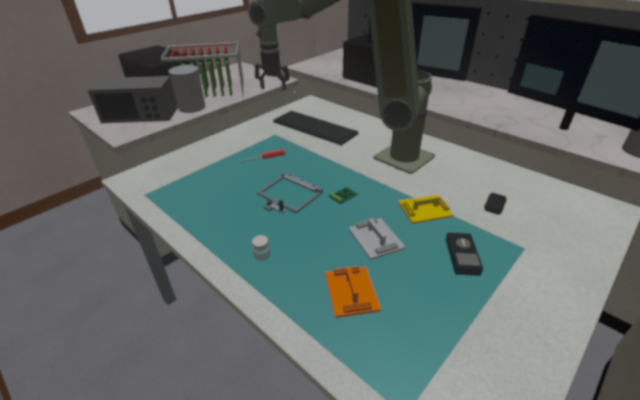

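View pics/side0.png

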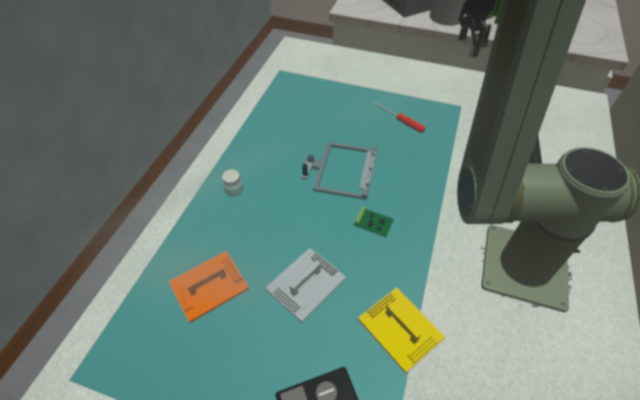

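The side view shows the silver aluminium plate at about (306,284), with orange and yellow decoys beside it. The fixture is at (345,170), its lip side on the right near x=372, and the clamp with its dark pin on the left at (306,168). Next I'll get rough poses from these, then take wrist close-ups.

```bash
cat > h.py <<'E'
from plant import ctrl,sensors,optics
import cv2,numpy as np
def ray_plane(n,uv,z):
    c=optics.camera_params(n);R,t=np.array(c["R"]),np.array(c["t"]).ravel()
    uv=np.atleast_2d(np.array(uv,float)); h=np.c_[uv,np.ones(len(uv))]
    d=(np.linalg.inv(c["mtx"])@h.T).T@R; o=-R.T@t
    return o+d*((z-o[2])/d[:,2])[:,None]
def wrist(name):
    s=sensors.read_state(); p,d=optics.grab_frame("wrist"); cv2.imwrite(f"pics/{name}.png",p[:,:,::-1])
    np.savez(f"{name}.npz",p=p,d=d,pos=s["eef_pos"],rot=s["eef_rot"]); return p
def wrist_plane(name,uv,z):
    f=np.load(f"{name}.npz"); c=optics.camera_params("wrist"); K=c["mtx"]; T=np.array(c["T_tool_cam"])
    uv=np.atleast_2d(np.array(uv,float)); x=(uv-[K[0][2],K[1][2]])/[K[0][0],K[1][1]]
    r=np.linalg.norm(x,axis=1)+1e-9
    d=np.c_[x*(np.sin(r)/r)[:,None],np.cos(r)]@(f["rot"]@T[:3,:3]).T
    o=f["pos"]+f["rot"]@T[:3,3]
    return o+d*((z-o[2])/d[:,2])[:,None]
def down(yaw,tilt=0,axis=None):
    "tool pointing down, tool y (closing line) at angle yaw in world"
    y=np.array([np.cos(yaw),np.sin(yaw),0]); z=np.array([0,0,-1.]); return np.c_[np.cross(y,z),y,z]
E
python3 - <<'E'
from h import *
np.set_printoptions(suppress=True,precision=1)
print("plate",ray_plane("side",[(312,249),(345,278),(301,319),(267,288)],10))
print("jig",ray_plane("side",[(327,145),(366,148),(314,191),(366,196)],10))
print("lip ends",ray_plane("side",[(376,150),(369,193)],21), "axis head/pin",ray_plane("side",[(311,157)],32),ray_plane("side",[(305,166)],56))
print("jar,board,driver,meter",ray_plane("side",[(232,190),(374,222),(410,122),(318,390)],10))
c=optics.camera_params("wrist");print(c["mtx"],c["T_tool_cam"])
E
```

```text
plate [[507.1 124.3  10. ]
 [405.8 175.8  10. ]
 [469.7 304.7  10. ]
 [571.4 258.7  10. ]]
jig [[ 587.2 -241.7   10. ]
 [ 471.  -266.6   10. ]
 [ 564.5  -56.    10. ]
 [ 422.9  -84.3   10. ]]
lip ends [[ 438.5 -256.5   21. ]
 [ 416.4  -88.1   21. ]] axis head/pin [[ 608.7 -157.7   32. ]] [[604.5 -97.3  56. ]]
jar,board,driver,meter [[ 782.5   12.7   10. ]
 [ 380.5   -5.5   10. ]
 [ 367.6 -426.1   10. ]
 [ 385.6  433.7   10. ]]
[[309.7   0.  326. ]
 [  0.  309.7 206.1]
 [  0.    0.    1. ]] [[  -0.    -1.    -0.3   67.7]
 [   1.    -0.     0.    -1.1]
 [  -0.    -0.3    1.  -118.1]
 [   0.     0.     0.     1. ]]
```

```bash
python3 - <<'E'
from h import *
y=0.13
R=down(y); 
ctrl.move_ptp([500,-160,230],R); ctrl.hold(.3); wrist("jig1"); print(sensors.read_state()["t"],sensors.read_state()["q"])
a=np.deg2rad(-26)
ctrl.move_ptp([488,216,200],down(a)); ctrl.hold(.3); wrist("plate1"); print(sensors.read_state()["t"],sensors.read_state()["q"])
E
```

```text
2.0333 [-4.75676795e-01  1.24264032e-01  1.69312889e+00 -1.19340515e-05
  1.32419243e+00 -6.04605067e-01]
3.7917 [ 2.53344071e-01  1.73189510e-01  1.70274423e+00 -3.54155464e-05
  1.26556311e+00  7.08156520e-01]
```

View pics/jig1.png

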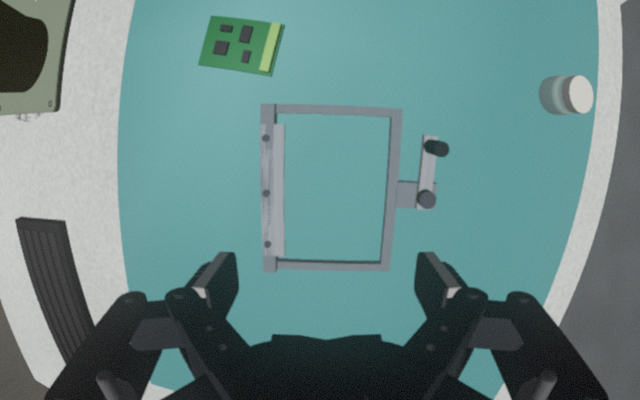

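View pics/plate1.png

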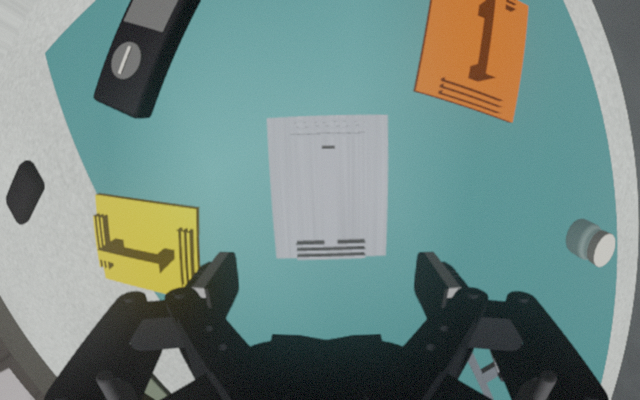

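jig1 shows the fixture opening from about (275,115) to (390,262), the lip edge at x≈284, the clamp axis head at (426,199) and the pin top at (437,148). plate1 shows the plate from (267,115) to (387,258), with its handle nearly invisible, grey on grey.

```bash
cat > meas.py <<'E'
from h import *
np.set_printoptions(suppress=True,precision=2)
def sat(n):
    p=np.load(n+".npz")["p"]; return cv2.cvtColor(p,cv2.COLOR_RGB2HSV)[:,:,1]
# jig opening: mat region containing pixel (335,190)
S=sat("jig1"); print("sat mat",S[190,335],"bar",S[190,394],"lip",S[190,279])
m=((S>S[190,335]*0.68)*255).astype(np.uint8)
_,l=cv2.connectedComponents(m,connectivity=4); h=(l==l[190,335]).astype(np.uint8); print("area",h.sum())
cn=max(cv2.findContours(h,cv2.RETR_EXTERNAL,cv2.CHAIN_APPROX_NONE)[0],key=len)[:,0,:]
def line(sel,off,z,R=None):
    P=wrist_plane("jig1",cn[sel]+np.array(off),z)[:,:2]
    v=cv2.fitLine(P.astype(np.float32),cv2.DIST_HUBER,0,.01,.01).ravel(); return v[2:],np.degrees(np.arctan2(v[1],v[0]))
x,y=cn.T
L={k:line(*a) for k,a in dict(lip=((x<300)&(y>135)&(y<245),(-.5,0),17),px=((x>370)&(y>130)&(y<250),(.5,0),0),
   py=((y<130)&(x>300)&(x<375),(0,-.5),0),my=((y>245)&(x>300)&(x<370),(0,.5),0)).items()}
for k,v in L.items(): print(k,*v)
th=np.radians(np.mean([(L["lip"][1]+180)%180-90,(L["px"][1]+180)%180-90]+[(L[k][1]+90)%180-90 for k in("py","my")]))
ex=np.array([np.cos(th),np.sin(th)]); ey=np.array([-ex[1],ex[0]])
print("th",th,"width lip-px (115)",(L["px"][0]-L["lip"][0])@ex,"len (174)",(L["py"][0]-L["my"][0])@ey)
cx=((L["px"][0]@ex-63)+(L["lip"][0]@ex+52))/2; cy=(L["py"][0]+L["my"][0])@ey/2
C=cx*ex+cy*ey; print("JIG",C)
print("axis pred",C+105*ex,"seen",wrist_plane("jig1",[(426.5,199)],32)[0],"pin",wrist_plane("jig1",[(438,149)],56)[0])
# plate
S=sat("plate1"); m=((S<60)*255).astype(np.uint8); print("plate sat",S[200,300],S[200,240])
_,l=cv2.connectedComponents(m); h=(l==l[200,300]).astype(np.uint8)
cn=max(cv2.findContours(h,cv2.RETR_EXTERNAL,cv2.CHAIN_APPROX_NONE)[0],key=len)[:,0,:]
print("bbox",cn.min(0),cn.max(0))
P=wrist_plane("plate1",cn,10)[:,:2].astype(np.float32); print("PLATE",cv2.minAreaRect(P))
E
python3 meas.py
```

```text
sat mat 89 bar 27 lip 15
area 14928
lip [ 454.61 -169.62] -84.48651
px [ 569.92 -161.16] -84.434235
py [492.41 -82.61] 5.8095555
my [ 523.17 -256.91] 5.316708
th 0.09688986 width lip-px (115) 115.58722 len (174) 176.46184
JIG [ 507.17 -169.82]
axis pred [ 611.67 -159.66] seen [ 609.76 -157.66   32.  ] pin [ 602.98 -101.22   56.  ]
plate sat 11 73
bbox [266 114] [388 260]
PLATE ((490.58489990234375, 213.9659423828125), (154.31617736816406, 122.11666107177734), 65.58253479003906)
```

```bash
cat >> h.py <<'E'
JC=np.array([507.2,-169.8]); JT=0.097
def plate_pose(C,th,ex,ez,phi,zt):
    """TCP pose for plate at jig-like frame (C,th): lower -x edge at (ex,ez), tilt phi, TCP zt above underside"""
    c,s=np.cos(phi),np.sin(phi)
    Rz=np.array([[np.cos(th),-np.sin(th),0],[np.sin(th),np.cos(th),0],[0,0,1]])
    Rp=Rz@np.array([[c,0,-s],[0,1,0],[s,0,c]])
    p=np.array([C[0],C[1],0])+Rz@np.array([ex,0,ez])+Rp@np.array([60,0,zt])
    return p,np.c_[Rp[:,1],Rp[:,0],-Rp[:,2]]
def st(msg=""):
    s=sensors.read_state(); print(msg,"t%.1f"%s["t"],"pos",s["eef_pos"].round(1),"F",s["force"].round(1),"M",s["wrist_torque"].round(2),"w%.1f g%.0f"%(s["grip_width"],s["grasp_force"])); return s
E
python3 - <<'E'
from h import *
a=np.deg2rad(-24.42); R=down(a)
ctrl.gripper_to(50)
ctrl.move_ptp([490.6,214,90],R)
ctrl.move_l([490.6,214,46],R,vel=80,threshold=8); s=st("down")
ctrl.gripper_to(5,force=110); s=st("grip"); np.save("zt.npy",s["eef_pos"][2])
ctrl.move_l([490.6,214,130],R,vel=80); ctrl.hold(.3); st("lift")
p,d=optics.grab_frame("side"); cv2.imwrite("pics/lift.png",p[100:400,150:500,::-1]); 
for phi in (15,0):
    for z in(0,80):
        P,Q=plate_pose(JC,JT,-46,z,np.radians(phi),45); print(ctrl.solve_ik(P,Q))
E
```

```text
down t5.5 pos [490.6 214.   45.7] F [ 0.2 -0.2  0.2] M [ 0.01 -0.08  0.03] w50.4 g0
grip t5.9 pos [491.2 214.1  46.8] F [-1.1 -1.1  5.6] M [ 0.01  0.2  -0.02] w10.3 g107
lift t7.4 pos [490.4 213.9 129.6] F [-0.6 -0.  -5.5] M [-0.    0.01 -0.02] w10.2 g107
[-0.5740378   0.27271399  1.95853677  0.24692408  0.71872189 -0.84171466]
[-0.5740378   0.13077532  1.91892932  0.20765007  0.89565745 -0.78515176]
[-4.70674667e-01  4.17572937e-01  1.76117563e+00 -4.44089210e-16
  9.62844085e-01 -5.67674667e-01]
[-4.70674667e-01  2.94320872e-01  1.72670500e+00 -4.44089210e-16
  1.12056678e+00 -5.67674667e-01]
```

View pics/lift.png

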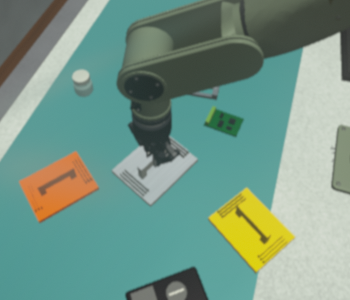

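The silver plate is hanging level in the gripper, at crop pixel (155,170), with the bar between the pads. I'll carry it over, tilt it and touch down.

```bash
python3 - <<'E'
from h import *
zt=46.3; f=np.radians(15)
P,Q=plate_pose(JC,JT,-44,90,f,zt); ctrl.move_l(P,Q,vel=180)
P,Q=plate_pose(JC,JT,-44,12,f,zt); ctrl.move_l(P,Q,vel=100); ctrl.hold(.3); st("hover"); print(P)
P,Q=plate_pose(JC,JT,-44,-6,f,zt); print(ctrl.move_l(P,Q,vel=15,threshold=4)); s=st("touch")
P0,_=plate_pose(JC,JT,-44,0,f,zt); print("z err vs model",s["eef_pos"]-P0)
wrist("tilt"); p,d=optics.grab_frame("side"); cv2.imwrite("pics/touch.png",cv2.resize(p[100:260,240:440,::-1],None,fx=3,fy=3))
E
```

```text
hover t11.0 pos [ 509.5 -169.8   72.9] F [-0.5 -0.1 -5.4] M [-0.05  0.45 -0.03] w10.0 g107
[ 509.16295672 -169.60899376   72.25150846]
True
touch t11.8 pos [ 509.4 -169.6   60.2] F [ 1.9 -0.1  3. ] M [ 0.02  0.02 -0.01] w10.3 g109
z err vs model [ 0.25146382  0.02316765 -0.02208932]
```

View pics/tilt.png

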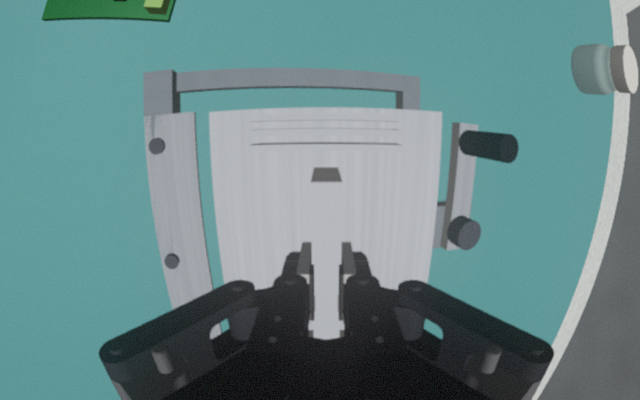

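The tilt picture shows the plate's low edge at column 212, just clear of the lip edge at column 197. The y gap to the far bar looks right (rows 108 vs 88), and the touch height matches the model. Next I'll tuck it under the lip.

```bash
python3 - <<'E'
from h import *
zt=46.3; f=np.radians(15)
g=lambda x,z,a=f:plate_pose(JC,JT,x,z,a,zt)
ctrl.move_l(*g(-44,1.5),vel=15)
print(ctrl.move_l(*g(-59,1.5),vel=20,threshold=8)); s=st("slid"); print("dx err",s["eef_pos"]-g(-59,1.5)[0])
x=-59
print(ctrl.move_l(*g(x,-4),vel=10,threshold=4)); s=st("rest"); print("err",s["eef_pos"]-g(x,0)[0])
ctrl.hold(.2); wrist("tuck")
p,d=optics.grab_frame("scene"); cv2.imwrite("pics/tuck_s.png",cv2.resize(p[130:250,220:380,::-1],None,fx=4,fy=4))
E
```

```text
False
slid t13.2 pos [ 494.4 -171.2   61.9] F [ 0.3  0.  -5.7] M [-0.07  0.33 -0.02] w10.1 g107
dx err [ 0.19285435 -0.14053138  0.16965731]
True
rest t13.5 pos [ 494.8 -171.2   60.3] F [1.1 1.2 3.1] M [ 0.02  0.08 -0.01] w10.3 g109
err [ 0.57052928 -0.16607151 -0.00104478]
```

View pics/tuck.png

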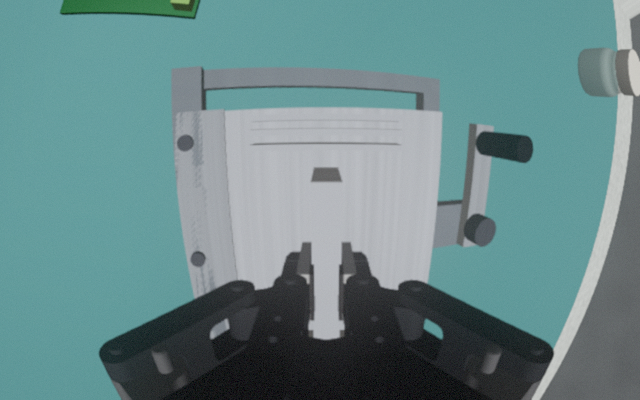

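The plate's edge is now under the lip (lip edge at column 226 covers it) and resting on the bench. Next I'll pivot it down.

```bash
python3 - <<'E'
from h import *
zt=46.3
for a in (12.5,10,7.5,5,2.5,1,0):
    P,Q=plate_pose(JC,JT,-59.5,-0.3,np.radians(a),zt)
    hit=ctrl.move_l(P,Q,vel=12,threshold=15); s=st(f"{a} {hit}"); print("  err",(s["eef_pos"]-P).round(2))
    if hit: break
E
```

```text
12.5 False t14.3 pos [ 497.1 -171.    58.4] F [3.5 0.8 3.3] M [ 0.15 -0.26  0.06] w10.0 g108
  err [ 0.83 -0.14  0.46]
10 False t14.8 pos [ 499.3 -170.9   56.1] F [2.8 0.1 4.4] M [ 0.02 -0.19 -0.02] w10.1 g109
  err [ 0.53 -0.26  0.35]
7.5 False t15.2 pos [ 501.6 -170.7   53.7] F [ 3.6 -1.4  5.1] M [ 0.04 -0.2  -0.05] w10.2 g109
  err [ 0.45 -0.3   0.28]
5 False t15.6 pos [ 503.9 -170.4   51.3] F [ 3.9 -0.3  5. ] M [-0.06 -0.23 -0.05] w10.1 g109
  err [ 0.47 -0.28  0.26]
2.5 False t16.0 pos [ 506.1 -170.3   48.8] F [ 4.4 -0.8  5.1] M [-0.04 -0.3  -0.04] w10.0 g109
  err [ 0.49 -0.32  0.27]
1 False t16.4 pos [ 507.4 -170.1   47.3] F [ 4.3 -0.9  4.3] M [-0.01 -0.26 -0.07] w10.3 g109
  err [ 0.47 -0.3   0.29]
0 False t16.6 pos [ 507.8 -170.1   46.8] F [ 1.1 -1.3 10.2] M [ 0.11 -0.2  -0.05] w9.8 g110
  err [ 0.08 -0.3   0.76]
```

```bash
python3 - <<'E'
from h import *
P,Q=plate_pose(JC,JT,-59.5,0,0,46.3)
ctrl.gripper_to(40); st("open")
ctrl.move_l(P+[0,0,110],Q,vel=120)
ctrl.hold(.2); wrist("flat"); st()
for th in (1.53,0,-.12):
    y=JT+np.pi/2-th; print(ctrl.solve_ik([610.7+58*np.cos(JT+np.pi-th),-158.7+58*np.sin(JT+np.pi-th),50],down(y)))
E
```

```text
open t17.0 pos [ 506.4 -169.2   45. ] F [ 0.5 -0.  -1. ] M [-0.02  0.01 -0.01] w40.2 g0
 t18.3 pos [ 507.2 -169.5  155.5] F [-0.3  1.2  0.5] M [-0.    0.05  0.  ] w40.0 g0
[-3.07941466e-01  5.16567153e-01  1.59359476e+00 -4.44089210e-16
  1.03143075e+00 -4.45737793e-01]
[-4.38831176e-01  4.58515796e-01  1.68466316e+00 -4.44089210e-16
  9.98413696e-01 -2.10662750e+00]
[-4.48863197e-01  4.63638917e-01  1.67673322e+00 -4.44089210e-16
  1.00122052e+00 -2.23665952e+00]
```

View pics/flat.png

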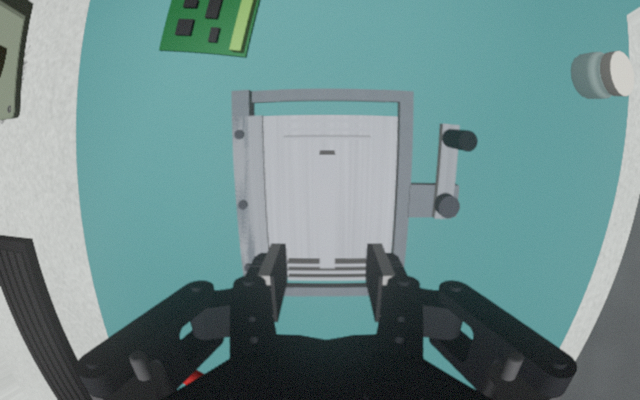

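The plate lies flat inside the frame (columns 262–398), under the lip. The pin top is at (464,140) and the axis head at (447,205). Next I'll swing the clamp with the fingers as a loose fork.

```bash
python3 - <<'E'
from h import *
pin=wrist_plane("flat",[(465,140)],56)[0]; ax=wrist_plane("flat",[(448,205)],32)[0]; print(pin,ax)
A=np.array([610.7,-158.7]); d=(pin[:2]+[602.98,-101.22])/2-A; t0=JT+np.pi-np.arctan2(d[1],d[0]); print("theta",t0,np.hypot(*d))
def pose(t,z=50): return np.r_[A+58*np.array([np.cos(JT+np.pi-t),np.sin(JT+np.pi-t)]),z],down(JT+np.pi/2-t)
ctrl.move_ptp(*pose(t0,110))
print(ctrl.move_l(*pose(t0),vel=100,threshold=8)); st("at pin")
ctrl.gripper_to(20,force=20); st("fork")
for t in np.r_[np.arange(t0-.17,0.1,-.17),0,-.05,-.1,-.15]:
    hit=ctrl.move_l(*pose(t),vel=50 if t>.2 else 20,threshold=12); s=st(f"{t:.2f} {hit}")
    if hit: break
E
```

```text
[ 604.75590523 -100.1970211    56.        ] [ 610.32823978 -156.71722065   32.        ]
theta 1.550525677749233 58.39254849870742
False
at pin t19.6 pos [ 604.3 -101.4   50.4] F [0.1 0.9 0.1] M [ 0.05 -0.   -0.05] w39.8 g0
fork t20.0 pos [ 604.8 -101.3   50.9] F [ 1.7 -0.5  0.7] M [-0.02 -0.17  0.02] w19.9 g0
1.38 False t20.3 pos [ 594.2 -103.    50.1] F [-0.5  0.4 -1. ] M [ 0.    0.02 -0.01] w19.8 g0
1.21 False t20.7 pos [ 585.1 -106.6   49.9] F [-0.3  0.  -0.6] M [0.03 0.   0.05] w20.1 g0
1.04 False t21.0 pos [ 576.8 -111.7   50. ] F [-0.1  0.1 -0.9] M [-0.07 -0.04 -0.03] w19.6 g0
0.87 False t21.4 pos [ 569.4 -118.1   50. ] F [-0.1  0.7 -0.6] M [-0.02 -0.01  0.04] w19.6 g0
0.70 False t21.7 pos [ 563.1 -125.7   50. ] F [-0.8 -0.6  0.4] M [ 0.04  0.01 -0.  ] w20.3 g0
0.53 False t22.1 pos [ 558.2 -134.2   50. ] F [-0.2 -0.1  0.2] M [ 0.   -0.   -0.03] w20.3 g0
0.36 False t22.4 pos [ 554.8 -143.5   50. ] F [ 0.8 -0.6 -0.8] M [-0.    0.04 -0.03] w19.8 g0
0.19 False t23.1 pos [ 553.  -153.1   50. ] F [-0.5 -0.2  0.2] M [0.08 0.05 0.02] w20.0 g0
0.00 False t23.8 pos [ 553.  -164.4   50. ] F [ 0.6 -0.3  0. ] M [ 0.08 -0.01  0.04] w19.7 g0
-0.05 False t24.1 pos [ 553.3 -167.    50. ] F [1.  1.  0.4] M [ 0.23 -0.02 -0.04] w20.2 g0
-0.10 False t24.4 pos [ 553.8 -167.3   49.9] F [0.7 9.1 2.4] M [ 1.33 -0.16 -0.  ] w20.2 g4
-0.15 False t24.6 pos [ 554.3 -167.4   49.8] F [ 1.9 15.8  5.7] M [ 2.44 -0.19 -0.03] w19.8 g7
```

The arm is stalled at its stop. I'll back off to the fork's centre, withdraw and check.

```bash
python3 - <<'E'
from h import *
A=np.array([610.7,-158.7])
def pose(t,z=50): return np.r_[A+58*np.array([np.cos(JT+np.pi-t),np.sin(JT+np.pi-t)]),z],down(JT+np.pi/2-t)
ctrl.move_l(*pose(-.04),vel=20); st()
ctrl.gripper_to(26); ctrl.move_l(*pose(-.04,90),vel=60); ctrl.move_l(*pose(-.04,180),vel=120); 
ctrl.move_ptp([450,-60,250],down(JT)); ctrl.hold(.3); st(); p=wrist("fin")
E
```

```text
t25.1 pos [ 553.3 -166.8   50.1] F [-0.4 -0.3 -0.1] M [ 0.04  0.07 -0.04] w19.9 g0
 t28.9 pos [450.1 -60.1 249.9] F [-0.2 -0.6  0.6] M [ 0.05 -0.02  0.01] w26.1 g0
```

View pics/fin.png

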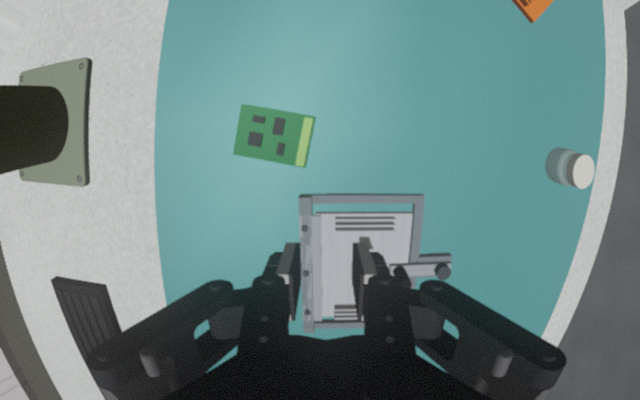

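In the fin picture the clamp arm runs from the axis head at (443,270) across the frame bar. The fingers hide its tip, so I'll take one last side view.

```bash
python3 - <<'E'
from h import *
ctrl.move_ptp([400,150,280],down(JT)); ctrl.hold(.2)
p,d=optics.grab_frame("side"); cv2.imwrite("pics/end.png",cv2.resize(p[120:220,270:410,::-1],None,fx=5,fy=5,interpolation=cv2.INTER_CUBIC))
c=optics.camera_params("side")
A=np.array([610.7,-158.7]);
for t in (0,.1):
    X=np.r_[A+58*np.array([np.cos(JT+np.pi-t),np.sin(JT+np.pi-t)]),56]; u=c["mtx"]@(c["R"]@X+np.ravel(c["t"])); print(t,(u[:2]/u[2]-[270,120])*5)
E
```

```text
0 [300.54377302 169.38674675]
0.1 [297.87337719 176.38477472]
```

View pics/end.png

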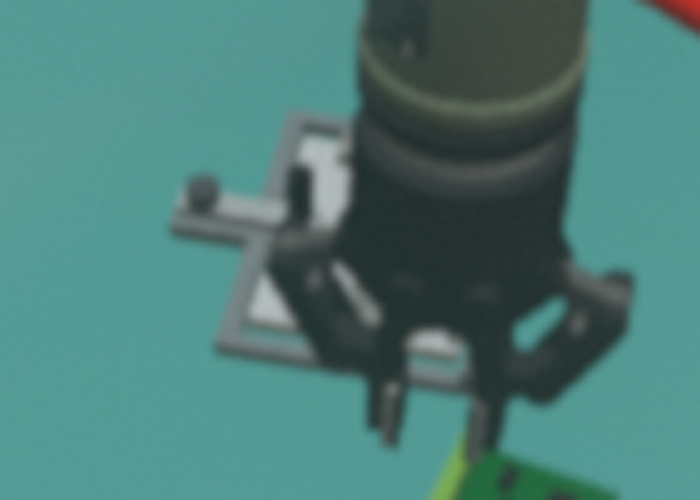

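The pin top at crop pixel (300,168) matches the predicted closed position (300.5,169). The plate lies flat in the frame and the robot is clear of everything.

```bash
python3 -c "
from plant import ctrl
print(ctrl.finish_job())"
```

```text
the job is handed in; nothing more can be done
None
```

The job is handed in: the aluminium plate lies flat in the fixture under the lip, pivoted down with its edge tucked first, and the clamp arm is closed at its stop with the robot clear, about 30 s on the robot's clock.

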